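Slide the toast plate home under the jam pump and give it a portion

TASK

Slide the plate of toast across the table and up onto the jam pump's steel base until it sits square against the back upstand, and finish with a gentle push sideways that leaves it pressed against the sprung side guide, the toast still lying in it under the nozzle; keep it down on the surface rather than carrying it, and ease it home instead of ramming it. Only then press the pump head all the way down, let it spring back up, and leave everything else on the table as it stands.

Things in the scene. Friction and masses are not known exactly. Their poses are not given: they have to be found in the camera images.
- plate: Loose rectangular stoneware plate, white, blue speckles, 0.5 to 0.75 kg: 170 (its x) x 150 (its y) x 20 mm high. Upright rim wall 10 mm thick and 20 mm high all round; inside, a flat floor 7 mm thick. Origin: centre of the underside; z up. It starts flat on the table, on the station's +y side, x within 0.55 rad of the station's x.
- toast: Loose slice of toast lying in the plate, brown, 88 x 84 x 13 mm, 40 g, sides along the plate's. Origin: centre of its underside. It starts about 15 mm from the plate's middle towards the plate's -y rim, so about 38 mm of plate floor is free along the +y rim.
- station: Jam pump station, fixed: 3 mm steel base sheet with a back upstand, a side guide, and a clear bottle of red jam with a pump. Origin: at table level, z up. The plate's place is around it: plate x, y along the station's, plate y 0, plate x -18 to 18 mm as the guide is set. Sheet: station x -130 to 175, y -175 to 95; its -x edge is a square step. Bottle: 84 mm diameter, 184 high, axis x 0, y -121.
- back_stop (a point): Top of the back upstand's inner face, in front of the bottle, at station x 0, y -75, z 25 mm. A thin upright wall along station x (-120 to 120 mm), facing station +y; the plate's -y side goes flat against it.
- guide: Fixed rail block of the side guide, axes along the station's; origin on the sheet at station x 152, y 0. It holds a clamped carriage with a white blade along y (148 mm long, 25 mm high) facing -x. The blade's face is 55 to 85 mm from this origin towards -x: its setting varies and is not reported. It is sprung: gives 8 mm, 1 N rising to 10 N, then solid. The plate's +x side goes flat against it.
- ramp (a point): Foot of the sheet's entry ramp, at station x 22, y 111, z 0. The ramp runs the full width of the sheet (station x -130 to 175) and rises from the table at y 111 to the 3 mm sheet at y 95; the plate rides up it in station -y.
- pump (a joint): Travel of the pump head with its nozzle, m: 0 is up (at rest), 0.020 fully down. Sprung: about 4 N to start, 12 N at the bottom, returns by itself.
- pump_top (a point): Centre of the top of the red pump head, a disc 40 mm across (flat 34 mm), at 226 mm above the table when up; pressed straight down. The nozzle goes from the head in station +y, its upper side 5 mm below this top.
- nozzle (a point): Outlet of the nozzle, 170 mm above the table, over station x 0, y -15 mm; moves down with the head. The nozzle tube is 11 mm thick.
- jam_jar: Bystander: open-looking jam jar with a spoon standing in it, 69 mm diameter, 90 mm high (spoon to 150 mm). Origin: centre of its underside.
- teapot: Bystander: yellow teapot, 136 mm across, 128 mm high, spout +y and handle -y, 210 mm overall. Origin: centre of its underside.
- mug: Bystander: blue mug, 80 mm across, 90 mm high, handle at its +y. Origin: centre of its underside.
- egg_cup: Bystander: white egg cup with an egg, 50 mm across, 76 mm high, just beyond the side guide's rail block. Origin: centre of its underside.
- pepper_mill: Bystander: dark wooden pepper mill, 52 mm across, 132 mm high. Origin: centre of its underside.
- butter_dish: Bystander: white butter dish with a pale blue cover, 100 x 150 x 76 mm. Origin: centre of its underside.
- knife: Bystander: steel butter knife lying flat near the robot, 220 x 21 mm, 6 mm thick, along its x. Origin: at mid-length, on the table.
Mind the look-alikes: they are no part of the job. Several things have the shape of the toast; the one meant has the colours described above.

How it is judged:
On the way, in this order (a step that is already met when the one before it is completed fails the run):
1. the plate is home, against the back upstand and pressed on the side guide's blade, and let go (y of plate in the frame of station between -0.002 and 0.003 m and angle between the x axis of plate and the x axis of station, either way round below 0.025 rad and contact force between plate and guide above 0.3 N and contact force between plate and the fingers below 0.1 N), for 0.2 s.
2. the pump head is pressed all the way down (to within 3 mm of its 20 mm) (value of joint pump above 0.017 m), for 0.1 s.
At the end, for the whole second after the job is handed in: The plate lies flat on the sheet within 3 mm of the back upstand, square to it within 0.025 rad, and bears on the sprung guide blade (0.3 N or more); the toast lies flat in it, centre within 35 mm of under the nozzle; the pump head is back up (within 2 mm); plate and toast at rest (y of plate in the frame of station between -0.002 and 0.003 m and angle between the x axis of plate and the x axis of station, either way round below 0.025 rad and contact force between plate and guide above 0.3 N and angle between plate's own z axis and vertical below 0.02 rad and horizontal distance between toast and nozzle below 0.035 m and angle between toast's own z axis and vertical below 0.1 rad and height (world z) of toast below 0.016 m and value of joint pump below 0.002 m and linear speed of each of plate, toast below 0.01 m/s); the robot touches nothing.
It fails at once if the plate is carried: lifted more than 15 mm or tipped more than 0.15 rad (height (world z) of plate above 0.018 m or angle between plate's own z axis and vertical above 0.15 rad).
It fails at once if the plate is rammed: it bears on the side guide with more than 18 N, or on the station with more than 60 N (contact force between plate and guide above 18 N or contact force between plate and station above 60 N).
It fails at once if the pump is worked (over 5 mm) while the plate is not in its place (over 10 mm off the back upstand, or over 25 mm from the station's middle line) (value of joint pump above 0.005 m and (y of plate in the frame of station above 0.01 m or x of plate in the frame of station below -0.025 m or x of plate in the frame of station above 0.025 m)).
It fails at once if a bystander is moved by more than 20 mm (distance of any of jam_jar, teapot, mug, egg_cup, pepper_mill, butter_dish, knife from where it was at the start of the episode above 0.02 m).
It also fails if it takes over 72 s, if anything falls off the work surface, if the arm or the gripper's body presses on something with over 40 N, if the wrist force passes 120 N, or if a joint passes its speed limit or range.

ROBOT

A 6-joint arm with a two-finger parallel gripper is mounted at the origin on the work surface. World frame = base frame: x ahead of the robot, y to its left, z up, the work surface at z = 0. Lengths are in m, angles in rad, forces in N, time in s.
With the tool pointing down it reaches from about 0.375 to 0.9 m from the base axis. Payload 3.1 kg.
Tool frame: the origin (TCP) lies at the very end of the fingers, on their centre line; the grasp point (between the pads) lies 19 mm behind it; z points along the fingers, y is the direction in which the jaws open and shut (so a half turn about z gives the same grasp; the last joint's range is limited). The gripper opens to 87 mm and grips with 3 to 60 N. Pads are 19 mm wide; open, the fingers measure 117 mm over their backs; the gripper's body (75 mm by 190 mm) begins 51 mm behind the grasp point.
Start: joints at [1.111, 0.527, 1.433, -0, 1.181, -0.178], TCP at [0.173, 0.601, 0.223] pointing down, gripper open.
Joint ranges: [-3.08, 3.08], [-0.75, 2.2], [0.22, 2.44], [-1.43, 4.57], [0, 2.65], [-2.85, 2.85]. Speed limits (rad/s): [2.79, 2.79, 3.14, 3.14, 3.14, 3.14].

INTERFACE

Orientations are given as a unit quaternion [x, y, z, w].
In Python, from plant import * gives the robot as it stands.
- The arm moves only by the shell command python3 -m creep 'ROWS' [OPENING] [FORCE]. ROWS is JSON, one flat list of numbers, 4 for each row, row after row: the shift along the tool's x, y, z in units of 25 mm (1.0 is 25 mm), then the turn about the tool's z in degrees. A call has 1 to 20 rows; each row is the pose to reach, as a shift and turn from the pose commanded when the call began, along the tool's axes at that moment; what a row does not reach only later rows make up. A row lasts 1/10 s, in which the tool goes at most 50 mm and 8.59 degrees, less where a joint would pass 70% of its speed; a pose out of reach is approached as far as the arm can. A call with a gripper value outside its range is refused whole. OPENING is the opening in per cent of the stroke, from 0 (shut) to 100 (fully open), set as the call begins (- or left out, the last holds). The fingers move at their own pace and stop on an object; FORCE is the grip in N (left out, the last holds). Time passes only in rows, so rows that repeat a pose let the fingers close. It gives the time, the measured TCP pose, the force and the opening at its end, in the units of the state.
- observe(): the state, without advancing time (a new reading comes with each control period).
- camera(name): name is "scene" or "top" or "wrist"; returns (picture, depth): 384x512x3 uint8, blue, green, red; 384x512 float32, m along the optical axis (not along the pixel's ray), 0 where there is no reading.
- camera_info(name): a dict with "mtx" (3x3 intrinsics, pixels), "dist" ([k1, k2, p1, p2, k3] as OpenCV has them; the pictures are not rectified), "R" (3x3) and "t" (3): a world point X has camera coordinates R X + t. Camera axes: x right, y down, z forward; pixel columns grow to the right and rows downward; lengths in m; the calibration is good to about 2 mm. A picture is of the moment at which its call begins: read the wrist's pose just before it. camera_info takes no time and is no camera call; for the wrist camera it gives the pose at the moment of the call.
- hand_in(): hands the job in, once; it reports no verdict.
The state is a dict: "t": time; "joint_pos": joint angles; "joint_vel": joint speeds; "joint_efforts": joint torques, N m; "ee_pos": TCP position; "ee_rot": TCP orientation; "contact_force": force on the tool from outside, world axes, zero at the start; "wrist_torque": the same for the moment, N m; "grip_width": finger opening in m.
Only numpy, scipy, OpenCV 4.12 (cv2) and the standard library are available. Lean on these libraries where they do the work, as an engineer would, in place of code of your own. Each camera call takes 0.05 s, during which the arm holds its last target. There are 200 camera calls.

## Working session

There is one attempt and no reset: what is moved stays moved. The work goes in short steps, Python scripts to look and compute and a shell command to move; the robot and the scene stay as the last step left them, time stands still between calls to the robot, and variables do not carry over. Pictures are saved under pics/ and viewed, about 8 in all and at most 12, crops included, and the job is handed in when it is done.

```bash
ls; mkdir -p pics
cat > h.py <<'E'
from plant import *
import numpy as np, cv2
def rays(name_info, px):
    i=name_info; p=cv2.undistortPoints(np.array(px,float).reshape(-1,1,2),np.array(i["mtx"]),np.array(i["dist"])).reshape(-1,2)
    R=np.array(i["R"]);t=np.array(i["t"])
    d=np.c_[p,np.ones(len(p))]@R
    return -R.T@t, d
def onplane(i,px,z):
    c,d=rays(i,px); return c+d*((z-c[2])/d[:,2])[:,None]
def topts(i,px,dep):
    c,d=rays(i,px); return c+d*np.asarray(dep)[:,None]
E
python3 - <<'E'
from h import *
s=observe(); print(s)
for n in("top","scene","wrist"):
    i=camera_info(n); p,d=camera(n); cv2.imwrite(f"pics/{n}0.png",p); np.save(f"pics/{n}0.npy",d)
    print(n,-np.array(i["R"]).T@np.array(i["t"]),np.round(i["R"],3).tolist(),np.round(i["mtx"],1).tolist())
a=cv2.imread("pics/top0.png")
E
```

```text
pics
{'t': 0.0, 'joint_pos': array([ 1.11150408e+00,  5.28485005e-01,  1.43391328e+00, -2.89548466e-05,
        1.18141198e+00, -1.78486816e-01]), 'joint_vel': array([-0.00076562,  0.00048051,  0.00078048, -0.00014505, -0.00193029,
        0.00181884]), 'joint_efforts': array([ 2.28512454e-04, -4.40047252e+01, -1.76592779e+01,  6.33102749e-02,
        5.83349273e-02, -1.72621135e-04]), 'ee_pos': array([0.17284126, 0.59984806, 0.22155659]), 'ee_rot': array([ 1.39936335e-01,  9.90159882e-01, -1.05710034e-03, -3.34911177e-04]), 'contact_force': array([ 0.06092217,  0.30683773, -0.07006613]), 'wrist_torque': array([0.02480897, 0.01073683, 0.02216675]), 'grip_width': 0.08721577795046519}
top [ 0.1955969  -0.03538384  1.61760292] [[-0.035, -0.999, -0.005], [-0.979, 0.035, -0.2], [0.2, -0.002, -0.98]] [[481.1, 0.0, 249.9], [0.0, 481.1, 196.9], [0.0, 0.0, 1.0]]
scene [ 1.30892346 -0.35134116  0.81911621] [[0.366, 0.931, 0.003], [0.558, -0.217, -0.801], [-0.745, 0.295, -0.599]] [[406.9, 0.0, 255.9], [0.0, 406.9, 187.8], [0.0, 0.0, 1.0]]
wrist [0.11023209 0.61670944 0.38294325] [[0.278, 0.961, -0.002], [0.932, -0.269, 0.242], [0.232, -0.069, -0.97]] [[286.1, 0.0, 255.3], [0.0, 286.1, 190.1], [0.0, 0.0, 1.0]]
```

View pics/top0.png

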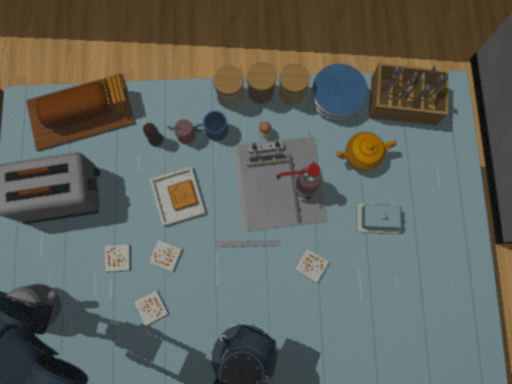

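View pics/scene0.png

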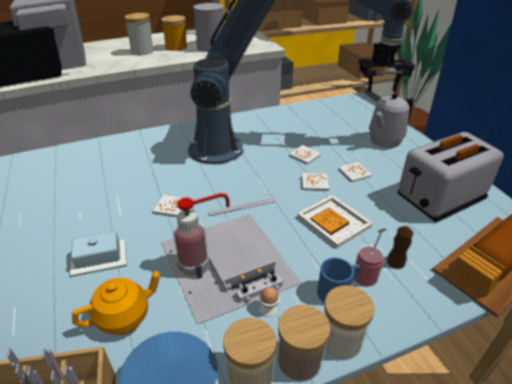

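Run:
```python
from h import *
a=cv2.imread("pics/top0.png"); d=np.load("pics/top0.npy")
c=a[120:260,140:340]; cv2.imwrite("pics/topcrop.png",cv2.resize(c,None,fx=4,fy=4,interpolation=cv2.INTER_CUBIC))
w=cv2.imread("pics/wrist0.png"); 
print(d[195,178],d[215,250],d[170,313],w.shape)
cv2.imwrite("pics/w0.png",w)
i=camera_info("top")
for n,px,z in [("plate",(178,195),.02),("toast",(182,194),.02),("sheetBL",(238,147),.003),("sheet TL? knife",(248,243),0.006),("pump",(313,170),.226),("head z depth",(313,170),.2)]:
    print(n,onplane(i,[px],z).round(3), topts(i,[px],[d[px[1],px[0]]]).round(3))
```

```text
1.6352884 1.6403217 1.4282805 (384, 512, 3)
plate [[0.537 0.205 0.02 ]] [[0.538 0.205 0.018]]
toast [[0.54  0.191 0.02 ]] [[0.539 0.191 0.024]]
sheetBL [[ 0.705 -0.004  0.003]] [[ 0.705 -0.004  0.003]]
sheet TL? knife [[ 0.367 -0.027  0.006]] [[ 0.367 -0.027  0.006]]
pump [[ 0.555 -0.23   0.226]] [[ 0.553 -0.229  0.233]]
head z depth [[ 0.562 -0.234  0.2  ]] [[ 0.553 -0.229  0.233]]
```

View pics/topcrop.png

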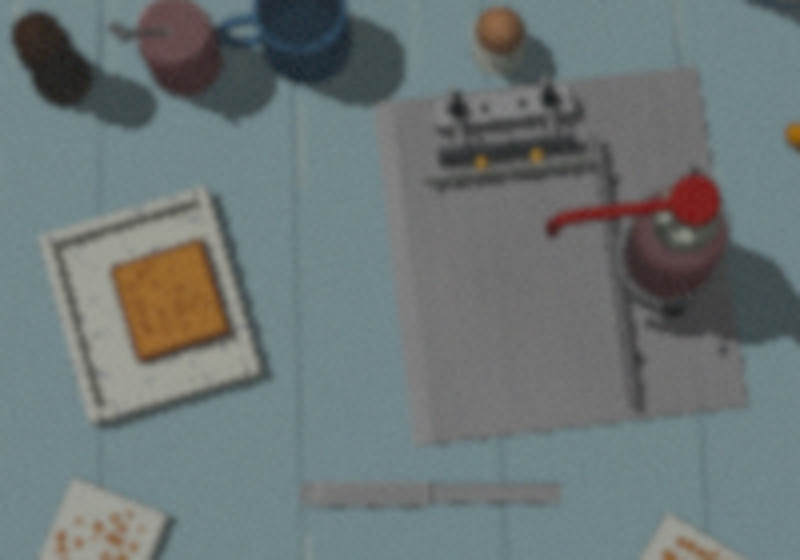

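View pics/w0.png

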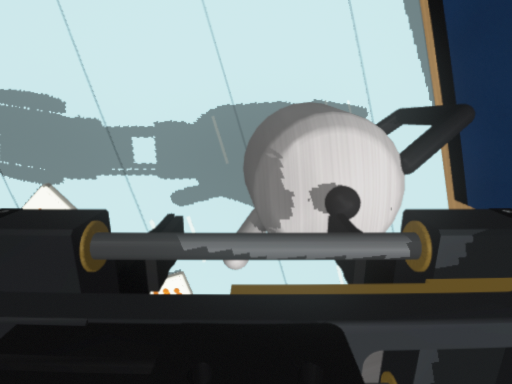

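```bash
cat > seg.py <<'E'
from h import *
def rect(m):
    cs,_=cv2.findContours(m,cv2.RETR_EXTERNAL,cv2.CHAIN_APPROX_NONE)
    return max(cs,key=cv2.contourArea)
def wrap(a): return (a+np.pi/4)%(np.pi/2)-np.pi/4
def wrect(i,cnt,z):
    p=onplane(i,cnt.reshape(-1,2),z)[:,:2].astype(np.float32)*1000
    (c,s,a)=cv2.minAreaRect(p); return np.array(c),s,np.degrees(wrap(np.radians(a)))
E
python3 - <<'E'
from seg import *
a=cv2.imread("pics/top0.png"); i=camera_info("top")
g=cv2.GaussianBlur(a,(3,3),0).astype(int)
b,gr,r=g[...,0],g[...,1],g[...,2]
def box(m,x0,x1,y0,y1):
    o=np.zeros(m.shape,np.uint8); o[y0:y1,x0:x1]=m[y0:y1,x0:x1]*255; return o
pl=box(((b-r<25)&(r>130))|((r-b>40)&(r>100)),145,212,160,232); c=rect(pl); print("plate",wrect(i,c,.01), cv2.contourArea(c))
to=box((r-b>50),160,205,170,215); c=rect(to); print("toast",wrect(i,c,.02))
sh=box((abs(b-r)<25),230,330,132,235); sh=cv2.morphologyEx(sh,cv2.MORPH_CLOSE,np.ones((5,5))); c=rect(sh); print("sheet",wrect(i,c,.002),cv2.contourArea(c))
cv2.imwrite("pics/m.png",sh|pl)
q=np.array([(378,105),(415,440),(748,405),(695,70)])/4+[140,120]; P=onplane(i,q-.4,.002)[:,:2]*1000; print(P.round(1))
hd=box((r-b>60)&(r-gr>60),305,322,160,182); c=rect(hd); cc,rr=cv2.minEnclosingCircle(c); print("head",cc,rr,onplane(i,[cc],.226).round(4))
nz=np.array([(552,230),(695,201)])/4+[140,120]; print(onplane(i,nz-.4,[.215,.226]).round(4) if 0 else [onplane(i,nz[:1]-.4,.18),onplane(i,nz[1:]-.4,.226)])
bl=np.array([(432,185),(600,165)])/4+[140,120]; print("blade",onplane(i,bl-.4,.028)[:,:2])
kn=np.array([(302,493),(558,493)])/4+[140,120]; print("knife",onplane(i,kn-.4,.005)[:,:2])
# scene view for pump head 
s=cv2.imread("pics/scene0.png").astype(int); j=camera_info("scene")
m=((s[...,2]-s[...,0]>60)&(s[...,2]-s[...,1]>70)); m=box(m,172,194,190,215); c=rect(m); cc2,r2=cv2.minEnclosingCircle(c); print(cc2,r2)
(c1,d1),(c2,d2)=rays(i,[cc]),rays(j,[cc2]); A=np.c_[d1[0],-d2[0]]; k=np.linalg.lstsq(A,c2-c1,rcond=None)[0]; print("head tri",c1+d1[0]*k[0],c2+d2[0]*k[1])
E
```

```text
plate (array([539.46697998, 212.89588928]), (169.76515197753906, 149.49884033203125), np.float64(15.134668350219728)) 1707.0
toast (array([538.71405029, 191.04560852]), (83.19973754882812, 79.3399429321289), np.float64(16.54146957397461))
sheet (array([ 574.69763184, -145.11793518]), (349.0841064453125, 361.5431823730469), np.float64(-2.0576858520507835)) 9954.5
[[ 710.1    9.8]
 [ 413.5  -13.1]
 [ 433.3 -296.5]
 [ 732.2 -269.9]]
head (311.6538391113281, 169.5) 6.820932865142822 [[ 0.5567 -0.226   0.226 ]]
[array([[ 0.54823146, -0.12607227,  0.18      ]]), array([[ 0.55540661, -0.23095461,  0.226     ]])]
blade [[ 0.62874504 -0.03505497]
 [ 0.64128246 -0.17941191]]
knife [[ 0.37168531  0.08311538]
 [ 0.36409387 -0.13163963]]
(185.0, 202.0) 8.062357902526855
head tri [ 0.55800003 -0.22665752  0.22085317] [ 0.55671201 -0.23247961  0.22131627]
```

```bash
python3 -m creep '[-1,-0.6,0,-3, -3,-1.9,0,-8,-5,-3.2,0,-16,-7,-4.5,0,-24,-9,-5.7,1,-31.2,-11,-7,2,-31.2,-13,-8.3,3,-31.2,-14.5,-9.2,4,-31.2,-15.05,-9.6,4.8,-31.2,-15.05,-9.6,4.8,-31.2,-15.05,-9.6,4.8,-31.2,-15.05,-9.6,4.8,-31.2]' 40 10
python3 - <<'E'
from seg import *
i=camera_info("wrist"); p,d=camera("wrist"); j=camera_info("scene"); s,ds=camera("scene"); k=camera_info("top");t,dt=camera("top")
cv2.imwrite("pics/w1.png",p);cv2.imwrite("pics/s1.png",s);cv2.imwrite("pics/t1.png",t); np.save("pics/w1.npy",d)
cv2.imwrite("pics/v1.png",np.hstack([cv2.resize(p,(400,300)),cv2.resize(s[170:270,270:400],(390,300),interpolation=cv2.INTER_CUBIC)]))
# plate rim corners on original scene picture
a=cv2.imread("pics/scene0.png").astype(int); m=np.zeros(a.shape[:2],np.uint8)
sub=((abs(a[...,2]-a[...,0])<28)&(a[...,2]>120))|((a[...,2]-a[...,0]>40)&(a[...,2]>100)); m[190:250,294:376]=sub[190:250,294:376]*255
c=rect(m); print("plate scene",[wrect(j,c,z) for z in(0.01,.02)])
D=np.load("pics/scene0.npy"); q=np.argwhere(m>0)[:,::-1]; P=topts(j,q,D[q[:,1],q[:,0]]); print("z pct",np.percentile(P[:,2],[10,50,90,97]))
D=np.load("pics/top0.npy"); q=np.array([(x,y) for x in range(150,206) for y in range(168,226)]); P=topts(k,q,D[q[:,1],q[:,0]]); print("top z pct",np.percentile(P[:,2],[10,50,90,97]))
E
```

```text
t: 1.35
ee_pos: [0.4681, 0.2647, 0.1017]
ee_rot: [-0.13, 0.992, -0.0, -0.001]
contact_force: [-1.7, 0.2, -0.1]
grip_width: 0.0352
plate scene [(array([534.88500977, 210.63275146]), (188.6664581298828, 168.99411010742188), np.float64(15.413106918334963)), (array([544.45147705, 203.68722534]), (186.33473205566406, 166.90550231933594), np.float64(15.413112640380866))]
z pct [0.0049482  0.01731353 0.0213888  0.0856679 ]
top z pct [-0.0012282   0.00841271  0.0230305   0.02613277]
```

View pics/v1.png

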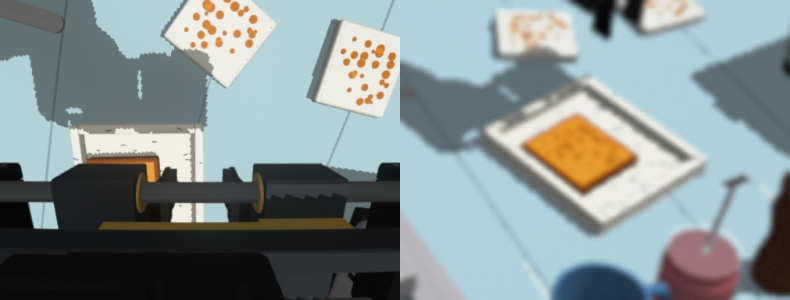

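```bash
cat > tf.py <<'E'
from seg import *
from scipy.spatial.transform import Rotation as Ro
def tool(P):
    s=observe(); return Ro.from_quat(s["ee_rot"]).inv().apply(np.asarray(P)-s["ee_pos"])*1000
E
python3 - <<'E'
from tf import *
i=camera_info("wrist"); p=cv2.imread("pics/w1.png"); d=np.load("pics/w1.npy")
for row in (172,180,190,198,206):
    q=[(c,row) for c in range(225,285,3)]
    P=topts(i,q,[d[row,c] for c,_ in q]); T=tool(P)
    print(row,[f"{t[1]:.0f}:{z*1000:.0f}" for t,z in zip(T,P[:,2])], T[0,0].round())
E
```

```text
172 ['-29:8', '-27:8', '-24:9', '-21:7', '-19:7', '-16:7', '-13:7', '-10:7', '-7:21', '-5:20', '-2:19', '0:21', '3:-1', '-2:264', '9:1', '12:1', '15:1', '18:-1', '20:0', '23:1'] 19.0
180 ['-30:8', '-27:8', '-24:7', '-21:8', '-19:6', '-16:8', '-13:8', '-10:8', '-7:18', '-5:20', '-2:21', '0:21', '3:1', '6:1', '9:1', '12:-0', '15:0', '18:1', '20:1', '23:0'] 11.0
190 ['-30:8', '-27:8', '-24:7', '-22:7', '-19:7', '-16:7', '-13:8', '-10:8', '-7:19', '-5:21', '-2:22', '0:21', '4:1', '6:1', '9:2', '12:-1', '15:-0', '18:0', '21:1', '23:1'] 2.0
198 ['-30:8', '-27:8', '-25:8', '-22:9', '-19:9', '-16:8', '-13:8', '-11:8', '-8:7', '-5:21', '-2:21', '0:21', '4:1', '6:2', '9:0', '12:0', '15:1', '18:1', '21:1', '24:1'] -6.0
206 ['-30:7', '-28:7', '-25:7', '-22:8', '-19:8', '-16:8', '-13:8', '-11:8', '-8:8', '-5:21', '-2:20', '0:22', '4:1', '6:1', '9:1', '12:1', '15:1', '18:0', '21:1', '24:1'] -14.0
```

```bash
python3 -m creep '[0,-0.12,0.9,0,0,-0.12,1.9,0,0,-0.12,2.8,0,0,-0.12,3.3,0,0,-0.12,3.5,0,0,-0.12,3.64,0,0,-0.12,3.64,0,0,-0.12,3.64,0]' 40 10
python3 -m creep '[0,0,0,0,0,0,0,0,0,0,0,0,0,0,0,0,0,0,0,0,0,0,0,0,0,0,0,0]' 0 25
```

```text
t: 2.3
ee_pos: [0.4695, 0.263, 0.0123]
ee_rot: [-0.132, 0.991, 0.0, 0.001]
contact_force: [-0.1, -0.3, 0.2]
grip_width: 0.0349
t: 3.0
ee_pos: [0.4688, 0.263, 0.0117]
ee_rot: [-0.132, 0.991, 0.0, -0.0]
contact_force: [-1.3, 2.5, 3.2]
grip_width: 0.0094
```

```bash
python3 -m creep '[0.04,-0.07,0,0.2,0.13,-0.22,0,0.6,0.26,-0.44,0,1.3,0.43,-0.74,0,2.1,0.6,-1.03,0,3,0.8,-1.36,0,3.9,1,-1.7,0,4.9,1.2,-2.03,0,5.8,1.4,-2.36,0,6.8,1.58,-2.69,0,7.7,1.75,-2.98,0,8.6,1.9,-3.24,0,9.3,2.03,-3.46,0,10,2.12,-3.6,0,10.4,2.16,-3.68,0,10.6,2.16,-3.68,0,10.6]'
cat > look.py <<'E'
from tf import *
import sys
tag=sys.argv[1]
t,d=camera("top"); i=camera_info("top"); cv2.imwrite(f"pics/t{tag}.png",t)
O=np.array([547.4,-112.3]); th=np.radians(4.5); R=np.array([[np.cos(th),-np.sin(th)],[np.sin(th),np.cos(th)]])
g=cv2.GaussianBlur(t,(3,3),0).astype(int); b,gr,r=g[...,0],g[...,1],g[...,2]
m=((r-b>50)&(r-gr>15)&(gr-b>20)); u=np.zeros(m.shape,np.uint8); u[165:215,170:305]=m[165:215,170:305]*255
try:
    c=rect(u); w=wrect(i,c,.02); print("toast st",((w[0]-O)@R).round(1),w[1],"yaw-st",round(w[2]-4.5,1))
except ValueError: print("no toast")
s=observe(); e=Ro.from_quat(s["ee_rot"]).as_matrix()
print("t",s["t"],"tcp st",((s["ee_pos"][:2]*1000-O)@R).round(1),"z",(s["ee_pos"][2]*1000).round(1),"yaw-st",np.degrees(np.arctan2(-e[0,1],e[1,1])).round(2)-4.5,"F st",(s["contact_force"][:2]@R).round(2),s["contact_force"][2].round(2),"grip",round(s["grip_width"]*1000,1))
E
python3 look.py 2
python3 - <<'E'
import cv2,numpy as np
t=cv2.imread("pics/t2.png")
cv2.imwrite("pics/v2.png",cv2.resize(t[120:260,150:340],None,fx=4,fy=4,interpolation=cv2.INTER_CUBIC))
E
```

```text
t: 4.6
ee_pos: [0.4405, 0.1591, 0.0117]
ee_rot: [-0.039, 0.999, -0.0, -0.0]
contact_force: [1.1, 1.1, 4.5]
grip_width: 0.01
toast st [-31.  192.5] (82.37592315673828, 81.23008728027344) yaw-st 4.0
t 4.65 tcp st [-85.3 279. ] z 11.7 yaw-st 0.03000000000000025 F st [ 2.51 -0.4 ] 4.24 grip 9.8
```

View pics/v2.png

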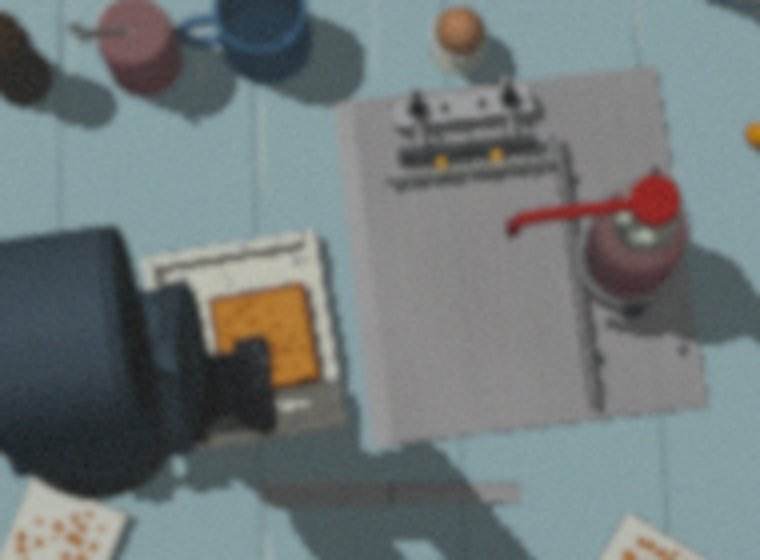

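```bash
python3 -m creep '[0,-0.06,0,0.1,0,-0.2,0,0.3,0,-0.45,0,0.6,0,-0.8,0,0.9,0,-1.2,0,1.2,0,-1.6,0,1.5,0,-2,0,1.8,0,-2.4,0,2.1,0,-2.8,0,2.3,0,-3.2,0,2.5,0,-3.6,0,2.5,0,-4,0,2.5,0,-4.4,0,2.5,0,-4.8,0,2.5,0,-5.2,0,2.5,0,-5.6,0,2.5,0,-6,0,2.5,0,-6.3,0,2.5,0,-6.5,0,2.5,0,-6.56,0,2.5]'
python3 look.py 3
python3 - <<'E'
import cv2,numpy as np
t=cv2.imread("pics/t3.png")
cv2.imwrite("pics/v3.png",cv2.resize(t[120:260,150:340],None,fx=4,fy=4,interpolation=cv2.INTER_CUBIC))
E
```

```text
t: 6.65
ee_pos: [0.4473, 0.0005, 0.0125]
ee_rot: [-0.016, 1.0, 0.003, -0.006]
contact_force: [-1.7, 23.6, 24.0]
grip_width: 0.0102
toast st [-34.7  17.6] (84.42357635498047, 49.1402702331543) yaw-st 3.0
t 6.7 tcp st [-90.9 120.3] z 12.5 yaw-st -2.66 F st [-0.02 19.02] 21.96 grip 10.3
```

View pics/v3.png

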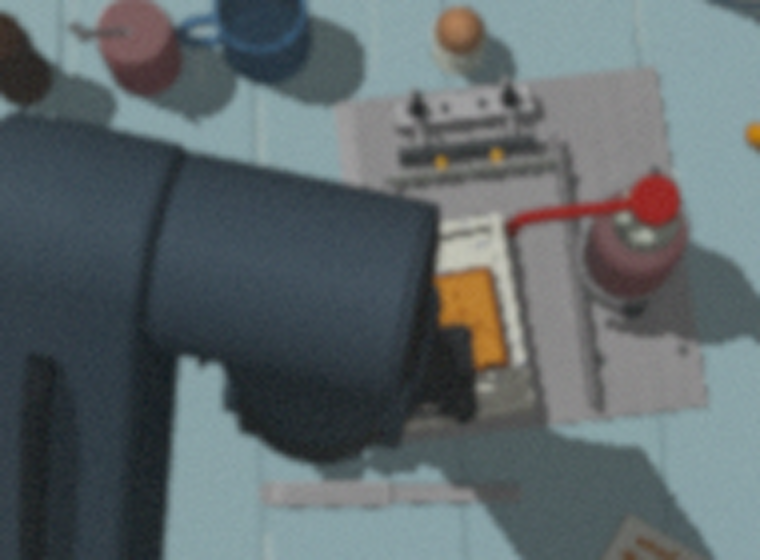

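```bash
python3 -m creep '[0,0.05,-0.04,0,0,0.1,-0.08,0,0,0.1,-0.12,0,0,0.1,-0.12,0]'
python3 look.py 4
python3 - <<'E'
from tf import *
t=cv2.imread("pics/t4.png"); i=camera_info("top")
# plate -y rim edge and upstand: depth-free, edges in white mask per row
O=np.array([547.4,-112.3]); th=np.radians(4.5); R=np.array([[np.cos(th),-np.sin(th)],[np.sin(th),np.cos(th)]])
g=cv2.GaussianBlur(t,(3,3),0).astype(int)
for y in range(178,214,5): print(y,g[y,262:292].sum(1).tolist() if 0 else g[y,262:304,2].tolist())
E
```

```text
t: 7.1
ee_pos: [0.4484, 0.0005, 0.0144]
ee_rot: [-0.017, 1.0, 0.002, -0.005]
contact_force: [-4.0, 4.4, 7.2]
grip_width: 0.01
toast st [-37.2  16.8] (84.92567443847656, 50.35506820678711) yaw-st 3.0
t 7.15 tcp st [-89.8 120.2] z 14.4 yaw-st -2.5 F st [-2.66  5.81] 7.9 grip 9.4
178 [152, 151, 151, 151, 148, 141, 135, 134, 136, 139, 143, 154, 169, 168, 141, 107, 94, 105, 121, 131, 135, 136, 136, 137, 137, 138, 138, 136, 130, 119, 107, 100, 101, 107, 102, 93, 93, 100, 108, 113, 109, 100]
183 [192, 192, 192, 191, 188, 186, 185, 185, 184, 184, 184, 183, 184, 185, 172, 139, 107, 101, 118, 132, 137, 137, 137, 137, 138, 138, 138, 138, 134, 125, 115, 109, 107, 98, 83, 73, 72, 79, 88, 96, 103, 107]
188 [161, 162, 158, 154, 155, 159, 161, 163, 163, 157, 147, 141, 148, 166, 178, 167, 134, 104, 101, 118, 132, 137, 136, 136, 136, 137, 138, 138, 137, 133, 122, 111, 107, 104, 95, 84, 75, 71, 70, 70, 71, 72]
193 [177, 178, 176, 176, 178, 180, 179, 179, 180, 176, 164, 140, 123, 133, 160, 172, 155, 124, 106, 112, 127, 135, 137, 136, 136, 137, 137, 137, 138, 139, 133, 122, 111, 100, 89, 87, 92, 95, 95, 89, 82, 77]
198 [171, 172, 170, 166, 166, 171, 176, 178, 178, 178, 174, 160, 138, 127, 139, 163, 170, 147, 115, 103, 115, 129, 135, 136, 136, 136, 136, 136, 137, 139, 137, 129, 117, 106, 97, 100, 115, 129, 131, 123, 113, 104]
203 [47, 51, 53, 52, 60, 89, 129, 157, 169, 172, 171, 166, 153, 133, 125, 143, 166, 167, 138, 105, 99, 115, 129, 135, 136, 136, 136, 136, 136, 136, 136, 133, 123, 113, 103, 94, 99, 117, 130, 134, 133, 129]
208 [35, 38, 42, 46, 56, 83, 126, 159, 173, 177, 178, 178, 170, 151, 129, 127, 150, 172, 167, 137, 109, 107, 122, 132, 134, 136, 136, 135, 135, 136, 137, 136, 130, 120, 111, 99, 89, 93, 110, 127, 136, 139]
213 [34, 34, 35, 36, 38, 46, 65, 85, 97, 99, 96, 94, 94, 96, 99, 101, 101, 105, 108, 103, 95, 99, 115, 130, 136, 138, 138, 138, 138, 138, 138, 138, 136, 127, 115, 105, 97, 100, 115, 129, 134, 136]
```

```bash
python3 -m creep '[0,-0.03,-0.03,0.2,0,-0.1,-0.04,0.5,0,-0.22,-0.04,0.9,0,-0.36,-0.04,1.3,0,-0.5,-0.04,1.7,0,-0.64,-0.04,2,0,-0.78,-0.04,2,0,-0.92,-0.04,2,0,-1.06,-0.04,2,0,-1.2,-0.04,2,0,-1.31,-0.04,2,0,-1.38,-0.04,2,0,-1.4,-0.04,2,0,-1.4,-0.04,2]'
python3 look.py 5;  python3 - <<'E'
from tf import *
i=camera_info("wrist"); p,d=camera("wrist"); cv2.imwrite("pics/w5.png",p)
s,_=camera("scene"); t=cv2.imread("pics/t5.png")
cv2.imwrite("pics/v5.png",np.hstack([cv2.resize(t[140:240,205:315],(400,364),interpolation=cv2.INTER_CUBIC),cv2.resize(s[170:320,150:315],(400,364),interpolation=cv2.INTER_CUBIC)]))
E
```

```text
t: 8.55
ee_pos: [0.455, -0.0362, 0.0155]
ee_rot: [-0.0, 1.0, -0.0, 0.0]
contact_force: [-0.5, 1.6, -2.6]
grip_width: 0.0096
toast st [-38.7 -25.5] (83.72941589355469, 46.303592681884766) yaw-st -0.4
t 8.6 tcp st [-86.1  83.1] z 15.6 yaw-st -4.49 F st [0.54 1.98] -2.86 grip 9.9
```

View pics/v5.png

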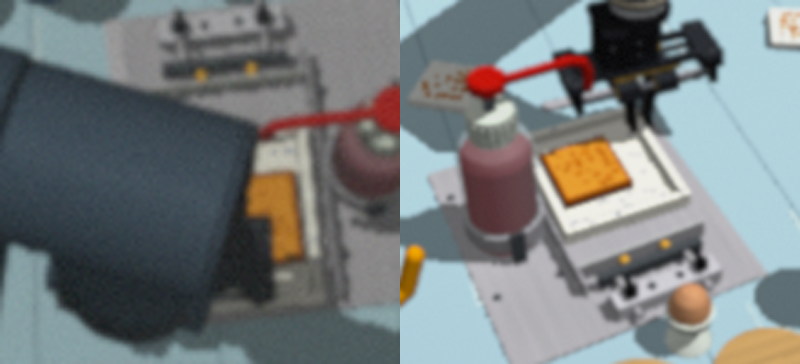

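```bash
python3 -m creep '[0,0,0,0,0,0,0,0,0,0,0,0,0,0,0,0,0,0,-0.6,0,0,0,-1.4,0,0,0.6,-2.4,0,0,1.24,-2.4,0]' 40 25
python3 -m creep '[-0.5,0,0,8.5,-1,0,0,17,-1.5,0,0,25.5,-1.99,0,0,34,-1.99,0,0,42.5,-1.99,0,0,51,-1.99,0,0,59.5,-1.99,0,0,68,-1.99,0,0,76.5,-1.99,0,0,85.5,-1.99,0,0,85.5,-1.99,0,0,85.5]' 100 25
python3 look.py 6;  python3 - <<'E'
from tf import *
i=camera_info("wrist"); p,d=camera("wrist"); cv2.imwrite("pics/w6.png",p); np.save("pics/w6.npy",d)
t=cv2.imread("pics/t6.png")
cv2.imwrite("pics/v6.png",np.hstack([cv2.resize(t[140:240,205:315],(400,364),interpolation=cv2.INTER_CUBIC),cv2.resize(p,(400,300))[:0] if 0 else cv2.resize(p,(400,364))]))
E
```

```text
t: 9.5
ee_pos: [0.4567, -0.0056, 0.0779]
ee_rot: [0.001, 1.0, -0.001, 0.003]
contact_force: [0.6, 0.3, 0.1]
grip_width: 0.0348
t: 10.7
ee_pos: [0.5045, -0.0051, 0.0756]
ee_rot: [0.678, 0.735, -0.0, -0.0]
contact_force: [0.9, -0.6, -0.1]
grip_width: 0.0869
toast st [-37.1  -7.6] (81.06765747070312, 81.81266784667969) yaw-st -1.7
t 10.75 tcp st [-34.4 110.2] z 75.6 yaw-st -89.84 F st [-0.73  1.2 ] -0.13 grip 86.9
```

View pics/v6.png

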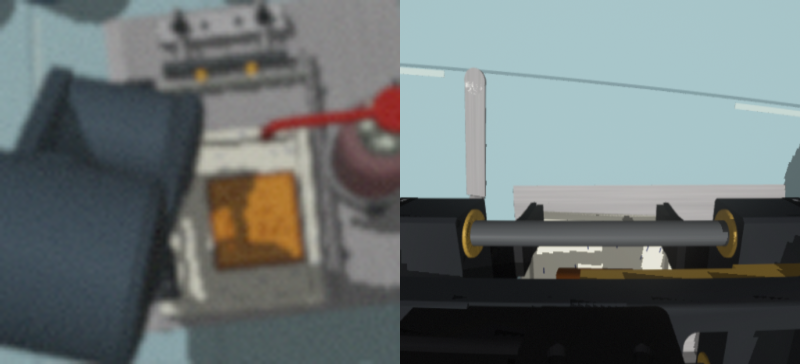

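```bash
python3 -m creep '[0,0,0.8,0,0,0,1.6,0,0,0,2.2,0,0,0,2.5,0,0,0,2.58,0,-0.2,0,2.58,0,-0.35,0,2.58,0,-0.45,0,2.58,0,-0.5,0,2.58,0,-0.55,0,2.58,0,-0.6,0,2.58,0,-0.65,0,2.58,0,-0.65,0,2.58,0]' 100 25
python3 look.py 7
python3 -m creep '[-0.05,0,0,0,-0.1,0,0,0,-0.15,0,0,0,-0.2,0,0,0,-0.2,0,0,0]'; python3 look.py 8
```

```text
t: 12.1
ee_pos: [0.5044, -0.0202, 0.0114]
ee_rot: [0.679, 0.734, -0.0, -0.002]
contact_force: [-1.2, 5.3, 4.6]
grip_width: 0.0872
toast st [-36.8 -12.8] (81.5202407836914, 76.4014892578125) yaw-st 0.1
t 12.15 tcp st [-35.6  95.2] z 11.4 yaw-st -90.07 F st [-0.42  4.34] 3.77 grip 86.7
t: 12.65
ee_pos: [0.5048, -0.025, 0.0114]
ee_rot: [0.679, 0.734, -0.0, -0.002]
contact_force: [-0.8, 4.8, 3.6]
grip_width: 0.087
toast st [-36.8 -17.3] (81.22634887695312, 76.8582534790039) yaw-st 0.7
t 12.7 tcp st [-35.6  90.3] z 11.4 yaw-st -89.99 F st [-0.42  6.24] 4.91 grip 86.9
```

```bash
python3 -m creep '[-0.04,0,0,0,-0.08,0,0,0,-0.12,0,0,0,-0.14,0,0,0,-0.14,0,0,0]'; python3 look.py 9;python3 -m creep '[-0.02,0,0,0,-0.04,0,0,0,-0.06,0,0,0,-0.08,0,0,0,-0.08,0,0,0]'; python3 look.py 10
```

```text
t: 13.2
ee_pos: [0.505, -0.0277, 0.0114]
ee_rot: [0.679, 0.734, 0.0, -0.002]
contact_force: [-0.4, 11.1, 4.1]
grip_width: 0.0866
toast st [-36.3 -20.2] (80.43781280517578, 75.87593841552734) yaw-st 0.7
t 13.25 tcp st [-35.6  87.7] z 11.4 yaw-st -89.99 F st [0.91 9.31] 4.55 grip 87.5
t: 13.75
ee_pos: [0.5044, -0.0281, 0.0114]
ee_rot: [0.678, 0.735, 0.0, -0.003]
contact_force: [0.0, 16.3, 5.9]
grip_width: 0.0867
toast st [-36.8 -20.3] (80.84245300292969, 76.9831314086914) yaw-st 1.2
t 13.8 tcp st [-36.2  87.2] z 11.4 yaw-st -89.9 F st [ 1.24 16.52] 4.84 grip 87.0
```

```bash
python3 -m creep '[0.05,0,0,0,0.15,0,0,0,0.35,0,0,0,0.6,0,-0.8,0,0.8,0,-2,0,1,0,-2.8,0,1,-1.5,-2.8,0,1,-3.2,-2.8,0,1,-4.2,-2.8,-8,0.5,-4.2,-2.8,-16,-0.5,-4.2,-2.8,-24,-1.5,-4.2,-2.8,-32,-2.5,-4.2,-2.8,-40,-3.4,-4.2,-2.8,-48,-3.4,-4.2,-2.8,-56,-3.4,-4.2,-2.8,-64,-3.4,-4.2,-2.8,-72,-3.4,-4.2,-2.8,-80,-3.4,-4.2,-2.8,-88,-3.4,-4.2,-2.8,-90]' 100
python3 look.py 11;  python3 - <<'E'
from tf import *
i=camera_info("scene"); p,d=camera("scene")
t=cv2.imread("pics/t11.png")
cv2.imwrite("pics/v11.png",np.hstack([cv2.resize(t[140:240,205:315],(400,364),interpolation=cv2.INTER_CUBIC),cv2.resize(p[170:320,150:315],(400,364),interpolation=cv2.INTER_CUBIC)]))
E
```

```text
t: 15.8
ee_pos: [0.4091, -0.1254, 0.0812]
ee_rot: [-0.041, 0.999, -0.001, 0.0]
contact_force: [0.1, -0.1, -0.1]
grip_width: 0.0872
toast st [-12.4 -40.2] (32.88132858276367, 34.744991302490234) yaw-st 1.9
t 15.85 tcp st [-138.9   -2.2] z 81.2 yaw-st 0.16000000000000014 F st [-0.11  0.32] 1.14 grip 86.9
```

View pics/v11.png

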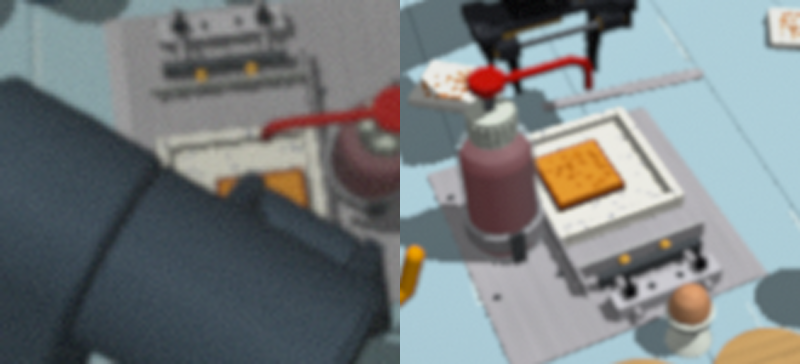

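```bash
python3 -m creep '[0,0,0.9,0,0,0,1.8,0,0,0,2.4,0,0,0,2.7,0,0,0,2.78,0,-0.1,0,2.78,0,-0.2,0,2.78,0,-0.28,0,2.78,0,-0.36,0,2.78,0,-0.44,0,2.78,0,-0.52,0,2.78,0,-0.6,0,2.78,0,-0.68,0,2.78,0,-0.76,0,2.78,0,-0.84,0,2.78,0,-0.92,0,2.78,0,-1,0,2.78,0,-1.08,0,2.78,0,-1.16,0,2.78,0,-1.2,0,2.78,0]' 100
python3 look.py 12
python3 -m creep '[-0.08,0,0,0,-0.16,0,0,0,-0.2,0,0,0,-0.2,0,0,0]'
python3 look.py 13
```

```text
t: 17.9
ee_pos: [0.4343, -0.1203, 0.0119]
ee_rot: [-0.04, 0.999, 0.002, -0.004]
contact_force: [-7.6, -1.5, 6.2]
grip_width: 0.0872
no toast
t 17.95 tcp st [-113.3    0.9] z 11.9 yaw-st 0.05999999999999961 F st [-6.88  1.27] 5.41 grip 86.8
t: 18.35
ee_pos: [0.4392, -0.1198, 0.0119]
ee_rot: [-0.04, 0.999, 0.002, -0.004]
contact_force: [-7.5, -0.4, 5.6]
grip_width: 0.0871
no toast
t 18.4 tcp st [-108.5    1. ] z 11.9 yaw-st 0.05999999999999961 F st [-7.93  0.42] 5.12 grip 87.0
```

```bash
python3 -m creep '[-0.08,0,0,0,-0.16,0,0,0,-0.2,0,0,0,-0.2,0,0,0]'
python3 look.py 14;python3 -m creep '[-0.08,0,0,0,-0.16,0,0,0,-0.2,0,0,0,-0.2,0,0,0]'
python3 look.py 15
python3 - <<'E'
import cv2,numpy as np
t=cv2.imread("pics/t15.png")
cv2.imwrite("pics/v15.png",cv2.resize(t[135:215,220:320],None,fx=6,fy=6,interpolation=cv2.INTER_CUBIC))
E
```

```text
t: 18.8
ee_pos: [0.444, -0.1194, 0.0119]
ee_rot: [-0.04, 0.999, 0.002, -0.004]
contact_force: [-7.7, 0.8, 5.9]
grip_width: 0.0871
no toast
t 18.85 tcp st [-103.7    1.1] z 11.9 yaw-st 0.07000000000000028 F st [-6.41  0.88] 6.65 grip 87.2
t: 19.25
ee_pos: [0.4488, -0.119, 0.0119]
ee_rot: [-0.04, 0.999, 0.002, -0.005]
contact_force: [-8.0, -1.4, 6.4]
grip_width: 0.0868
no toast
t 19.3 tcp st [-98.8   1.1] z 11.9 yaw-st 0.07000000000000028 F st [-8.08  0.19] 7.01 grip 87.1
```

View pics/v15.png

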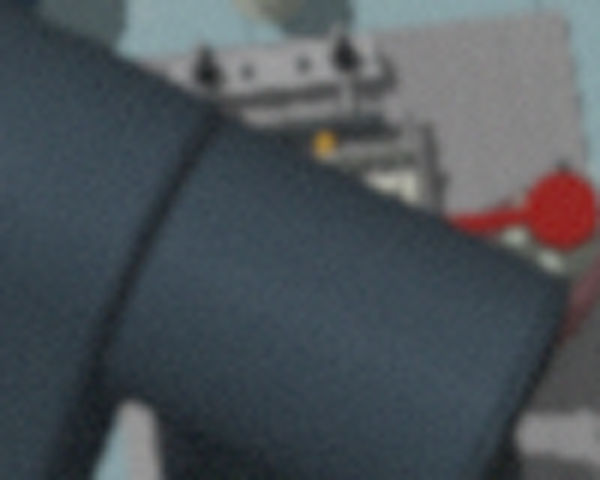

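```bash
for k in 1 2; do python3 -m creep '[-0.04,0,0,0,-0.08,0,0,0,-0.08,0,0,0]' >/dev/null; python3 look.py 16|tail -1; done
```

```text
t 19.65 tcp st [-96.9   1.1] z 11.9 yaw-st 0.07000000000000028 F st [-7.15  0.47] 6.07 grip 87.2
t 20.0 tcp st [-95.    1.2] z 11.9 yaw-st 0.07000000000000028 F st [-9.06  0.79] 6.61 grip 87.0
```

```bash
cat > f.py <<'E'
from tf import *
F=[]
for _ in range(4): camera("top"); F.append(observe()["contact_force"])
print("Fmean",np.mean(F,0).round(2))
E
python3 f.py; for k in 1 2; do python3 -m creep '[-0.04,0,0,0,-0.08,0,0,0,-0.08,0,0,0]' >/dev/null; python3 look.py 16|tail -1; python3 f.py; done
```

```text
Fmean [-7.96 -0.38  6.65]
t 20.55 tcp st [-93.1   1.2] z 11.9 yaw-st 0.07000000000000028 F st [-8.8   0.06] 6.9 grip 86.4
Fmean [-8.44 -0.47  7.52]
t 21.1 tcp st [-91.1   1.2] z 11.9 yaw-st 0.08000000000000007 F st [-7.78  0.22] 7.69 grip 86.9
Fmean [-8.75 -0.3   6.92]
```

```bash
for k in 1 2; do python3 -m creep '[-0.04,0,0,0,-0.08,0,0,0,-0.08,0,0,0]' >/dev/null; python3 look.py 16|tail -1; python3 f.py; done
```

```text
t 21.65 tcp st [-89.2   1.2] z 11.9 yaw-st 0.08000000000000007 F st [-8.82 -0.11] 7.72 grip 87.3
Fmean [-8.15 -0.57  7.08]
t 22.2 tcp st [-87.2   1.2] z 11.9 yaw-st 0.08000000000000007 F st [-9.24  0.47] 7.19 grip 86.9
Fmean [-8.17 -0.48  6.69]
```

```bash
python3 - <<'E'
import cv2,numpy as np
for n in("top0","t15","t16"):
    g=cv2.imread(f"pics/{n}.png").astype(int)
    for c in (284,287): print(n,c,g[152:172,c-1:c+2].mean(1)[:,2].round().astype(int).tolist())
s=cv2.imread("pics/t16.png")
E
for k in 1; do python3 -m creep '[-0.04,0,0,0,-0.08,0,0,0,-0.08,0,0,0]' >/dev/null; python3 look.py 17|tail -1; python3 f.py; done
```

```text
top0 284 [104, 101, 91, 73, 58, 60, 74, 91, 88, 74, 72, 81, 100, 111, 112, 114, 114, 114, 114, 111]
top0 287 [110, 105, 101, 93, 87, 88, 94, 94, 84, 74, 78, 95, 109, 111, 110, 111, 111, 115, 112, 110]
t15 284 [127, 121, 108, 88, 69, 72, 88, 108, 106, 88, 86, 110, 149, 166, 131, 80, 54, 47, 48, 51]
t15 287 [133, 129, 122, 112, 104, 104, 113, 115, 99, 88, 95, 124, 155, 166, 157, 134, 98, 62, 49, 52]
t16 284 [125, 121, 108, 88, 72, 73, 89, 108, 120, 150, 168, 151, 126, 138, 126, 85, 54, 47, 51, 53]
t16 287 [132, 128, 122, 113, 105, 104, 113, 120, 130, 155, 171, 175, 170, 167, 160, 137, 99, 64, 50, 48]
t 22.75 tcp st [-85.7   1.2] z 11.9 yaw-st 0.08000000000000007 F st [-9.83  0.13] 8.31 grip 86.8
Fmean [-10.15  -0.83   7.61]
```

```bash
for k in 1 2; do python3 -m creep '[-0.04,0,0,0,-0.08,0,0,0,-0.08,0,0,0]' >/dev/null; python3 look.py 18|tail -1; python3 f.py; done
```

```text
t 23.3 tcp st [-84.7   1.4] z 11.9 yaw-st 0.08000000000000007 F st [-12.24  -2.71] 8.92 grip 86.9
Fmean [-11.97  -2.37   8.86]
t 23.85 tcp st [-83.6   1.5] z 11.9 yaw-st 0.05999999999999961 F st [-13.49  -2.39] 9.93 grip 87.0
Fmean [-13.85  -3.6   10.24]
```

```bash
python3 -m creep '[0.1,0,0,0,0.2,0,0,0,0.4,0,0,0,0.8,0,0,0,0.9,0,-1,0,0.9,0,-2.4,0,1.8,0.5,-3.2,0,2.8,3,-3.2,0,2.8,5,-3.2,0,2.8,7,-3.2,0,2.8,9,-3.2,0,2.8,9,-3.2,0]'
python3 look.py 19
python3 - <<'E'
from tf import *
p,d=camera("scene"); t=cv2.imread("pics/t19.png"); cv2.imwrite("pics/s19.png",p)
cv2.imwrite("pics/v19.png",np.hstack([cv2.resize(t[140:220,235:325],(400,356),interpolation=cv2.INTER_CUBIC),cv2.resize(p[190:310,170:305],(400,356),interpolation=cv2.INTER_CUBIC)]))
i=camera_info("top")
g=cv2.GaussianBlur(t,(3,3),0).astype(int)
O=np.array([547.4,-112.3]); th=np.radians(4.5); R=np.array([[np.cos(th),-np.sin(th)],[np.sin(th),np.cos(th)]])
b,gr,r=g[...,0],g[...,1],g[...,2]
for y in range(164,204,4): print(y,g[y,278:304,2].tolist())
m=(((r>140)&(abs(r-b)<30))|((r-b>40)&(gr-b>15)&(r>100))); u=np.zeros(m.shape,np.uint8); u[158:222,240:294]=m[158:222,240:294]*255
c=rect(u); w=wrect(i,c,.023); print("plate",((w[0]-O)@R).round(1),w[1],w[2]-4.5)
E
```

```text
t: 25.25
ee_pos: [0.3827, 0.1022, 0.0918]
ee_rot: [-0.041, 0.999, 0.0, 0.0]
contact_force: [0.3, 0.0, 0.1]
grip_width: 0.0872
toast st [  8.8 -15. ] (85.17091369628906, 81.5270767211914) yaw-st 1.1
t 25.3 tcp st [-147.1  227.1] z 91.8 yaw-st 0.2699999999999996 F st [-0.06  0.59] 0.44 grip 86.7
164 [134, 135, 134, 133, 135, 141, 146, 151, 161, 170, 162, 136, 110, 93, 85, 89, 104, 120, 130, 133, 133, 132, 131, 131, 132, 132]
168 [181, 178, 177, 178, 176, 174, 174, 172, 167, 168, 165, 146, 121, 102, 91, 95, 112, 126, 133, 135, 133, 131, 128, 125, 123, 120]
172 [165, 161, 162, 164, 163, 161, 157, 151, 147, 146, 145, 143, 138, 132, 129, 128, 129, 131, 132, 132, 131, 129, 128, 125, 122, 121]
176 [105, 112, 127, 140, 147, 147, 142, 127, 117, 127, 149, 159, 146, 123, 104, 94, 96, 108, 113, 107, 101, 102, 107, 108, 104, 97]
180 [159, 165, 170, 173, 173, 172, 165, 148, 128, 123, 141, 163, 161, 137, 112, 102, 104, 102, 91, 82, 83, 91, 100, 106, 108, 105]
184 [163, 165, 169, 169, 168, 170, 170, 162, 140, 120, 126, 152, 168, 159, 133, 113, 104, 95, 81, 71, 69, 73, 79, 87, 94, 99]
188 [157, 160, 161, 162, 164, 166, 166, 163, 151, 132, 123, 137, 159, 161, 138, 113, 103, 100, 93, 82, 73, 70, 69, 69, 70, 72]
192 [165, 168, 171, 172, 170, 169, 171, 171, 164, 145, 124, 125, 148, 163, 156, 131, 108, 94, 88, 90, 95, 94, 87, 79, 74, 70]
196 [153, 150, 147, 144, 141, 139, 135, 131, 128, 123, 116, 117, 135, 155, 154, 132, 111, 98, 91, 93, 104, 107, 101, 93, 88, 87]
200 [151, 156, 164, 171, 174, 174, 172, 170, 172, 177, 180, 177, 172, 173, 175, 163, 135, 110, 96, 93, 104, 119, 122, 111, 100, 95]
plate [17.4  6.8] (181.70022583007812, 153.283203125) -0.0867929458618173
```

View pics/v19.png

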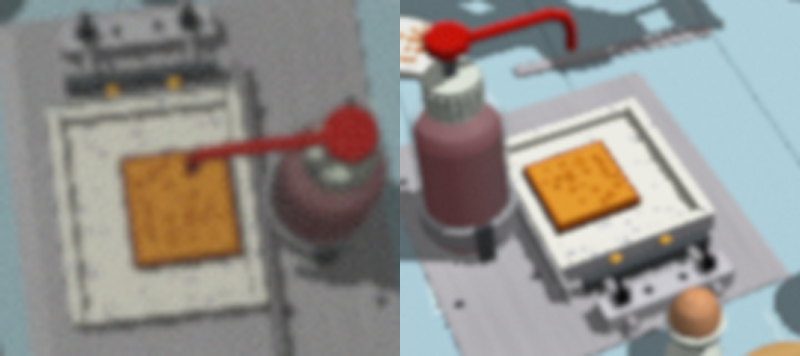

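Run:
```python
import cv2,numpy as np
for n in ("t10","t19"):
    g=cv2.GaussianBlur(cv2.imread(f"pics/{n}.png"),(3,3),0)[...,1].astype(float); pts=[]
    for y in range(160,224):
        row=g[y,280:302]; k=int(np.argmin(np.diff(row[5:]))) +5
        lv=135; 
        for x in range(len(row)-1):
            if x>6 and row[x]>=lv>row[x+1]: pts.append((y,280+x+(row[x]-lv)/(row[x]-row[x+1]))); break
    p=np.array(pts); q=p
    for _ in range(4):
        f=np.polyfit(q[:,0],q[:,1],1); r=p[:,1]-np.polyval(f,p[:,0]); q=p[abs(r)<max(.5,1.0*np.std(r))] if len(p)>6 else p
    print(n,len(p),len(q),"slope",f[0].round(4),"at 190",np.polyval(f,190).round(2),"std",np.std(q[:,1]-np.polyval(f,q[:,0])).round(2),"rows",q[:,0].min(),q[:,0].max())
```

```text
t10 43 34 slope 0.1356 at 190 293.53 std 0.2 rows 176.0 209.0
t19 48 43 slope 0.1341 at 190 292.41 std 0.19 rows 160.0 207.0
```

```bash
python3 -m creep '[-1,0,0,8,-2.2,0,0,16,-3.4,0,0,24,-4.6,0,0,32,-5.6,0,0,40,-6.2,-0.5,0,48,-6.2,-1.2,0,56,-6.2,-2,0,64,-6.2,-2.8,0,72,-6.2,-3.6,0,80,-6.2,-4.2,0,88,-6.2,-4.5,0,90.3,-6.2,-4.5,0,90.3,-6.2,-4.5,0,90.3]'
python3 look.py 20
```

```text
t: 26.75
ee_pos: [0.5472, -0.0014, 0.0915]
ee_rot: [0.68, 0.733, 0.0, -0.0]
contact_force: [0.2, 1.0, -0.4]
grip_width: 0.0871
toast st [  8.9 -16.4] (82.27261352539062, 81.87822723388672) yaw-st -2.9
t 26.8 tcp st [  8.5 111.1] z 91.5 yaw-st -90.22 F st [-0.25 -0.97] 0.71 grip 86.6
```

```bash
python3 -m creep '[0,0,1,-0.2,0,0,2,-0.2,0,0,2.8,-0.2,0,0,3.1,-0.2,0,0,3.18,-0.2,-0.2,0,3.18,-0.2,-0.4,0,3.18,-0.2,-0.55,0,3.18,-0.2,-0.64,0,3.18,-0.2,-0.7,0,3.18,-0.2,-0.7,0,3.18,-0.2]'; python3 look.py 21
python3 -m creep '[-0.04,0,0,0,-0.08,0,0,0,-0.12,0,0,0,-0.16,0,0,0,-0.16,0,0,0]'; python3 look.py 22
python3 -m creep '[-0.03,0,0,0,-0.06,0,0,0,-0.09,0,0,0,-0.09,0,0,0]'; python3 look.py 23
```

```text
t: 27.9
ee_pos: [0.5488, -0.0188, 0.0123]
ee_rot: [0.68, 0.734, 0.0, 0.0]
contact_force: [0.5, 0.2, 0.3]
grip_width: 0.0871
toast st [ 10.7 -17.7] (80.33123016357422, 79.34664916992188) yaw-st -2.7
t 27.95 tcp st [ 8.7 93.3] z 12.2 yaw-st -90.1 F st [ 0.34 -0.32] 0.76 grip 86.7
t: 28.45
ee_pos: [0.5485, -0.0217, 0.012]
ee_rot: [0.679, 0.734, 0.0, -0.001]
contact_force: [-0.4, 3.9, 0.4]
grip_width: 0.087
toast st [ 10.7 -17.7] (80.84795379638672, 78.7717514038086) yaw-st -1.7
t 28.5 tcp st [ 8.2 90.2] z 12.0 yaw-st -90.07 F st [0.1  3.74] 0.86 grip 86.8
t: 28.9
ee_pos: [0.5481, -0.0234, 0.012]
ee_rot: [0.679, 0.734, -0.0, -0.001]
contact_force: [-0.6, 7.4, 2.9]
grip_width: 0.0875
toast st [  9.8 -19.8] (81.7649917602539, 77.12425994873047) yaw-st 0.1
t 28.95 tcp st [ 7.7 88.6] z 12.1 yaw-st -90.05 F st [-0.53  5.63] 1.89 grip 87.1
```

```bash
for k in 1 2; do python3 -m creep '[-0.03,0,0,0,-0.06,0,0,0,-0.08,0,0,0,-0.08,0,0,0]'>/dev/null; python3 look.py 24; done
```

```text
toast st [  9.4 -20.2] (81.98030090332031, 76.40103149414062) yaw-st 1.1
t 29.4 tcp st [ 7.5 87.8] z 12.1 yaw-st -90.02 F st [-0.49  9.53] 3.24 grip 87.1
toast st [  9.5 -20.4] (81.63174438476562, 76.38787078857422) yaw-st 0.5
t 29.85 tcp st [ 7.  87.5] z 12.1 yaw-st -89.98 F st [ 0.78 17.04] 4.54 grip 87.1
```

```bash
python3 -m creep '[0.05,0,0,0,0.15,0,0,0,0.35,0,0,0,0.6,0,-0.8,0,0.8,0,-2,0,1,0,-2.8,0,1,-1.5,-2.8,0,1,-3.2,-2.8,0,1,-4.2,-2.8,-8,0.5,-4.2,-2.8,-16,-0.5,-4.2,-2.8,-24,-1.5,-4.2,-2.8,-32,-2.5,-4.2,-2.8,-40,-3.4,-4.2,-2.8,-48,-3.4,-4.2,-2.8,-56,-3.4,-4.2,-2.8,-64,-3.4,-4.2,-2.8,-72,-3.4,-4.2,-2.8,-80,-3.4,-4.2,-2.8,-88,-3.4,-4.2,-2.8,-90]'
python3 look.py 25
cat > edge.py <<'E'
import cv2,numpy as np,sys
for n in sys.argv[1:]:
    im=cv2.GaussianBlur(cv2.imread(f"pics/{n}.png"),(3,3),0)[...,1].astype(float)
    def fit(p):
        p=np.array(p); q=p
        for _ in range(4):
            f=np.polyfit(q[:,0],q[:,1],1); r=p[:,1]-np.polyval(f,p[:,0]); q=p[abs(r)<max(.5,np.std(r))]
        return f,len(q)
    pts=[]
    for y in range(160,212):
        row=im[y,280:302]
        for x in range(7,21):
            if row[x]>=135>row[x+1]: pts.append((y,280+x+(row[x]-135)/(row[x]-row[x+1]))); break
    f,k=fit(pts); print(n,"-y edge slope",f[0].round(4),"at190",np.polyval(f,190).round(2),k)
    pts=[]
    for x in range(250,286):
        col=im[152:172,x]; 
        for y in range(19,0,-1):
            if col[y]>=140>col[y-1]: pts.append((x,152+y-(col[y]-140)/(col[y]-col[y-1]))); break
    if len(pts)>8: f,k=fit(pts); print("   +x edge slope",f[0].round(4),"at270",np.polyval(f,270).round(2),k)
E
python3 edge.py t10 t19 t20 t24 t25
```

```text
t: 31.85
ee_pos: [0.4518, -0.1224, 0.0821]
ee_rot: [-0.04, 0.999, -0.001, 0.0]
contact_force: [0.3, -0.6, -0.5]
grip_width: 0.087
toast st [ 36.1 -47. ] (17.140790939331055, 14.07378101348877) yaw-st -6.6
t 31.9 tcp st [-96.1  -2.5] z 82.1 yaw-st 0.019999999999999574 F st [-0.58 -0.45] 0.37 grip 87.0
t10 -y edge slope 0.1356 at190 293.53 34
t19 -y edge slope 0.1358 at190 292.43 42
   +x edge slope -0.1197 at270 165.4 31
t20 -y edge slope 0.1339 at190 292.61 36
   +x edge slope -0.2578 at270 164.72 20
t24 -y edge slope 0.1424 at190 293.55 28
   +x edge slope -0.132 at270 165.81 13
t25 -y edge slope 0.1465 at190 293.56 16
   +x edge slope -0.1395 at270 165.72 25
```

```bash
python3 -m creep '[0,0,0.9,0,0,0,1.8,0,0,0,2.4,0,0,0,2.7,0,0,0,2.8,0,-0.1,0,2.8,0,-0.2,0,2.8,0,-0.28,0,2.8,0,-0.28,0,2.8,0]'
python3 look.py 26 | tail -1
python3 -m creep '[-0.04,-0.01,0,0,-0.08,-0.02,0,0,-0.08,-0.02,0,0]' >/dev/null; python3 look.py 27|tail -1
python3 -m creep '[-0.04,-0.01,0,0,-0.08,-0.02,0,0,-0.08,-0.02,0,0]' >/dev/null; python3 look.py 27|tail -1
```

```text
t: 32.8
ee_pos: [0.4592, -0.1212, 0.0126]
ee_rot: [-0.039, 0.999, -0.001, 0.001]
contact_force: [0.0, -0.2, -0.1]
grip_width: 0.0869
t 32.85 tcp st [-89.   -1.8] z 12.5 yaw-st -0.07000000000000028 F st [-0.31 -0.5 ] -0.17 grip 87.0
t 33.2 tcp st [-87.4  -2.2] z 12.1 yaw-st -0.08999999999999986 F st [ 0.31 -0.53] -0.28 grip 87.1
t 33.55 tcp st [-85.6  -2.6] z 12.0 yaw-st -0.08000000000000007 F st [ 0.22 -0.75] -0.01 grip 87.0
```

```bash
for k in 1 2 3; do python3 -m creep '[-0.03,-0.01,0,0,-0.06,-0.02,0,0,-0.06,-0.02,0,0]' >/dev/null; python3 look.py 27|tail -1; done
```

```text
t 33.9 tcp st [-85.4  -2.6] z 11.9 yaw-st -0.03000000000000025 F st [-4.06 -1.85] 1.99 grip 86.8
t 34.25 tcp st [-85.3  -2.5] z 11.9 yaw-st 0.03000000000000025 F st [-8.07 -1.66] 3.64 grip 86.6
t 34.6 tcp st [-85.1  -2.3] z 11.8 yaw-st 0.07000000000000028 F st [-9.05 -2.08] 5.26 grip 87.0
```

```bash
python3 -m creep '[0,-0.04,0,0,-0.03,-0.08,0,0,-0.06,-0.1,0,0,-0.06,-0.1,0,0]' >/dev/null; python3 look.py 28|tail -1; python3 f.py;  python3 -m creep '[-0.03,-0.02,0,0,-0.06,-0.04,0,0,-0.06,-0.04,0,0]' >/dev/null; python3 look.py 29|tail -1; python3 f.py
```

```text
t 35.05 tcp st [-85.2  -2.6] z 11.5 yaw-st 0.03000000000000025 F st [-8.82  3.84] 5.3 grip 87.2
Fmean [-8.99  3.31  4.95]
t 35.6 tcp st [-85.1  -2.7] z 11.5 yaw-st 0.05999999999999961 F st [-9.75  5.43] 7.66 grip 87.0
Fmean [-10.57   4.28   6.66]
```

```bash
python3 -m creep '[-0.03,-0.01,0,0,-0.06,-0.02,0,0,-0.08,-0.02,0,0,-0.08,-0.02,0,0]' >/dev/null; python3 look.py 30|tail -1; python3 f.py;  python3 -m creep '[-0.03,-0.01,0,0,-0.06,-0.02,0,0,-0.06,-0.02,0,0]' >/dev/null; python3 look.py 31|tail -1; python3 f.py; python3 edge.py t25 t31
```

```text
t 36.25 tcp st [-85.1  -2.6] z 11.4 yaw-st 0.08999999999999986 F st [-14.66   3.74] 8.2 grip 86.8
Fmean [-14.64   2.4    9.49]
t 36.8 tcp st [-84.5  -2.7] z 11.4 yaw-st 0.1200000000000001 F st [-15.59   2.98] 9.94 grip 86.8
Fmean [-16.09   1.33  10.09]
t25 -y edge slope 0.1465 at190 293.56 16
   +x edge slope -0.1395 at270 165.72 25
t31 -y edge slope 0.2513 at190 296.3 7
```

```bash
python3 -m creep '[0.1,0,0,0,0.2,0,0,0,0.4,0,0,0,0.8,0,0,0,0.9,0,-1,0,0.9,0,-2.4,0,1.8,0.5,-3.2,0,2.8,3,-3.2,0,2.8,5,-3.2,0,2.8,7,-3.2,0,2.8,9,-3.2,0,2.8,9,-3.2,0]' 0 10
python3 look.py 32; python3 edge.py t10 t19 t25 t32
python3 - <<'E'
from tf import *
t=cv2.imread("pics/t32.png").astype(int); i=camera_info("top")
m=((t[...,2]-t[...,0]>60)&(t[...,2]-t[...,1]>60)).astype(np.uint8)*255; u=np.zeros_like(m); u[160:182,306:324]=m[160:182,306:324]
c=rect(u); print(cv2.minEnclosingCircle(c), onplane(i,[cv2.minEnclosingCircle(c)[0]],.226))
s,d=camera("scene"); j=camera_info("scene"); s=s.astype(int); D=d
m=((s[...,2]-s[...,0]>60)&(s[...,2]-s[...,1]>70)).astype(np.uint8)*255; u=np.zeros_like(m); u[195:213,175:194]=m[195:213,175:194]
q=np.argwhere(u>0)[:,::-1]; P=topts(j,q,D[q[:,1],q[:,0]]); P=P[(P[:,2]>.222)&(P[:,2]<.232)]; print("scene head top",len(P),P.mean(0),P.min(0),P.max(0))
E
```

```text
t: 38.2
ee_pos: [0.3863, 0.0954, 0.0925]
ee_rot: [-0.04, 0.999, 0.0, 0.001]
contact_force: [1.1, 0.4, -1.1]
grip_width: 0.0025
toast st [  8.3 -17.5] (85.3539047241211, 81.73406219482422) yaw-st 1.1
t 38.25 tcp st [-144.1  220. ] z 92.5 yaw-st 0.1299999999999999 F st [-0.23  1.24] 0.14 grip 1.6
t10 -y edge slope 0.1356 at190 293.53 34
t19 -y edge slope 0.1358 at190 292.43 42
   +x edge slope -0.1197 at270 165.4 31
t25 -y edge slope 0.1465 at190 293.56 16
   +x edge slope -0.1395 at270 165.72 25
t32 -y edge slope 0.1437 at190 293.4 42
   +x edge slope -0.1235 at270 165.56 29
((312.4403076171875, 169.723876953125), 6.565601348876953) [[ 0.55589153 -0.22826041  0.226     ]]
scene head top 141 [ 0.56210463 -0.23268454  0.22545501] [ 0.54225485 -0.2515277   0.22209861] [ 0.57876561 -0.21381103  0.22883887]
```

```bash
python3 -m creep '[0,0,-1.8,0,0,0,-3.6,0,0,0,-5.4,0,0,0,-7,0,-0.8,-1.5,-7.3,0,-1.5,-3.2,-7.3,0,-2.2,-5,-7.3,0,-2.9,-6.8,-7.3,0,-3.6,-8.6,-7.3,0,-4.4,-10.3,-7.3,0,-5,-11.8,-7.3,0,-5.5,-13,-7.3,0,-5.7,-13.5,-7.3,0,-5.76,-13.58,-7.3,0,-5.76,-13.58,-7.3,0,-5.76,-13.58,-7.3,0]' 0 10
python3 look.py 33
python3 - <<'E'
from tf import *
s=observe(); print(s["ee_pos"],tool([.557,-.2315,.226]))
E
```

```text
t: 39.9
ee_pos: [0.5555, -0.2339, 0.2746]
ee_rot: [-0.039, 0.999, 0.001, -0.0]
contact_force: [-0.6, -0.2, 0.3]
grip_width: 0.0008
toast st [33.2 -0.9] (35.18739318847656, 50.54140853881836) yaw-st 1.8
t 39.95 tcp st [  -1.2 -121.7] z 274.7 yaw-st -0.019999999999999574 F st [0.12 0.02] 0.6 grip 0.5
[ 0.55570072 -0.23367968  0.27471621] [-1.48652663  2.03482485 48.71712131]
```

```bash
python3 -m creep '[-0.06,0.04,0.6,0,-0.06,0.04,1.2,0,-0.06,0.04,1.7,0,-0.06,0.04,1.85,0,-0.06,0.04,1.95,0,-0.06,0.04,2.05,0,-0.06,0.04,2.15,0,-0.06,0.04,2.25,0,-0.06,0.04,2.35,0,-0.06,0.04,2.45,0,-0.06,0.04,2.55,0,-0.06,0.04,2.65,0,-0.06,0.04,2.7,0,-0.06,0.04,2.75,0,-0.06,0.04,2.75,0]'; python3 f.py;python3 -m creep '[0,0,0.04,0,0,0,0.08,0,0,0,0.12,0,0,0,0.12,0,0,0,0.12,0]'; python3 f.py
```

```text
t: 41.45
ee_pos: [0.5576, -0.2335, 0.2076]
ee_rot: [-0.039, 0.999, 0.0, 0.0]
contact_force: [-4.4, 3.6, 11.2]
grip_width: 0.0003
Fmean [-4.    4.57 10.83]
t: 42.15
ee_pos: [0.5577, -0.2335, 0.2063]
ee_rot: [-0.039, 0.999, -0.0, 0.001]
contact_force: [-5.8, 4.6, 17.1]
grip_width: 0.0006
Fmean [-6.13  5.37 17.85]
```

```bash
python3 -m creep '[0,0,-0.1,0,0,0,-0.25,0,0,0,-0.4,0,0,0,-0.6,0,0,0,-0.8,0,0,0,-1,0,0,0,-1.6,0,0,0,-2.6,0,0,0,-3.6,0,0,0,-4,0]' 
python3 -m creep '[0.5,1.2,0,0,1.2,2.8,0,0,2,4.8,0,0,2.8,6.6,0,0,3.6,8.4,0,0,4.2,10,0,0,4.8,11.4,0,0,5.2,12.4,0,0,5.4,13,0,0,5.4,13,0,0,5.4,13,0,0]'
python3 look.py 34; python3 edge.py t10 t32 t34
python3 - <<'E'
from tf import *
i=camera_info("top"); t,d=camera("top"); j=camera_info("scene"); s,D=camera("scene"); cv2.imwrite("pics/s34.png",s)
s=s.astype(int)
m=((s[...,2]-s[...,0]>60)&(s[...,2]-s[...,1]>70)).astype(np.uint8)*255; u=np.zeros_like(m); u[195:213,175:194]=m[195:213,175:194]
q=np.argwhere(u>0)[:,::-1]; P=topts(j,q,D[q[:,1],q[:,0]]); P=P[(P[:,2]>.2)&(P[:,2]<.235)]; print("head z p90",np.percentile(P[:,2],[50,90]))
a=cv2.imread("pics/scene0.png").astype(int); diff=(abs(s-a).sum(2)>90).astype(np.uint8)
n,l,st,_=cv2.connectedComponentsWithStats(cv2.morphologyEx(diff,cv2.MORPH_OPEN,np.ones((3,3))))
print("changed scene boxes",[x.tolist() for x in st[1:] if x[4]>25])
q=[(x,y) for x in range(255,275) for y in range(180,205)]; P=topts(i,q,[d[y,x] for x,y in q]); print("z toast/plate area",np.percentile(P[:,2],[10,50,90]))
E
```

```text
t: 43.35
ee_pos: [0.5595, -0.2356, 0.3055]
ee_rot: [-0.038, 0.999, -0.002, 0.003]
contact_force: [-0.9, 0.4, 0.6]
grip_width: -0.0
t: 44.45
ee_pos: [0.3987, 0.0792, 0.3027]
ee_rot: [-0.039, 0.999, -0.0, 0.0]
contact_force: [0.3, 0.9, -0.5]
grip_width: 0.0006
toast st [  8.2 -17.5] (85.23522186279297, 81.17034912109375) yaw-st 1.7
t 44.5 tcp st [-133.   202.2] z 302.7 yaw-st -0.09999999999999964 F st [0.53 0.16] -0.08 grip 0.7
t10 -y edge slope 0.1356 at190 293.53 34
t32 -y edge slope 0.1437 at190 293.4 42
   +x edge slope -0.1235 at270 165.56 29
t34 -y edge slope 0.1422 at190 293.07 43
   +x edge slope -0.1213 at270 165.98 35
head z p90 [0.22531695 0.22690979]
changed scene boxes [[205, 0, 114, 123, 6204], [388, 0, 6, 24, 102], [396, 0, 15, 27, 319], [261, 11, 45, 17, 363], [360, 20, 41, 71, 1154], [408, 63, 7, 10, 52], [179, 68, 14, 33, 331], [197, 83, 9, 6, 41], [204, 105, 13, 4, 42], [166, 120, 31, 17, 406], [242, 131, 110, 18, 1124], [97, 137, 91, 76, 3180], [217, 190, 18, 13, 98], [190, 196, 9, 5, 35], [192, 197, 34, 16, 316], [330, 199, 36, 25, 162], [311, 208, 38, 27, 625], [295, 215, 46, 34, 351], [350, 219, 7, 13, 56], [206, 231, 62, 49, 1740]]
z toast/plate area [0.00786597 0.01531026 0.02679387]
```

Run:
```python
import cv2,numpy as np
L=lambda n:cv2.GaussianBlur(cv2.imread(f"pics/{n}.png",0),(3,3),0).astype(np.float32)
def pc(a,b,y0,y1,x0,x1):
    A,B=L(a)[y0:y1,x0:x1],L(b)[y0:y1,x0:x1]; w=cv2.createHanningWindow((x1-x0,y1-y0),cv2.CV_32F)
    return np.round(cv2.phaseCorrelate(A-A.mean(),B-B.mean(),w),2).tolist() if 0 else cv2.phaseCorrelate(A-A.mean(),B-B.mean(),w)
print("plate t32->t34",pc("t32","t34",158,216,244,286)); print("sheet t32->t34",pc("t32","t34",136,160,244,325))
print("carriage t2->t34",pc("t2","t34",148,164,244,284)); print("carriage t2->t19",pc("t2","t19",148,164,244,284))
print("toast t32->t34",pc("t32","t34",170,204,258,282))
g2,g3=L("t2"),L("t34")
for c in (256,264,272): print(c,g2[148:168,c].astype(int).tolist(),g3[148:168,c].astype(int).tolist())
```

```text
plate t32->t34 ((0.45903226758047566, 0.020935478577055022), 0.903342577263161)
sheet t32->t34 ((0.5213217631203548, -0.06605529152715306), 0.8551466131406557)
carriage t2->t34 ((0.08092376751186947, 0.2402199388646613), 0.8655826643109321)
carriage t2->t19 ((-0.11726648163725883, -0.024725312505223584), 0.9840178798884154)
toast t32->t34 ((0.007329619556866618, -0.09925426013244731), 0.9897247403860092)
256 [82, 87, 89, 87, 89, 95, 101, 98, 86, 74, 66, 63, 69, 88, 105, 107, 96, 90, 99, 117] [78, 83, 85, 83, 84, 90, 96, 94, 83, 71, 62, 60, 66, 84, 112, 141, 157, 154, 134, 124]
264 [144, 123, 98, 85, 93, 112, 121, 107, 85, 68, 62, 68, 85, 103, 106, 96, 89, 95, 111, 127] [135, 117, 94, 81, 87, 103, 111, 99, 79, 64, 59, 66, 85, 111, 138, 155, 154, 140, 135, 150]
272 [124, 100, 86, 93, 111, 119, 106, 86, 76, 80, 91, 102, 110, 108, 97, 87, 93, 112, 127, 134] [116, 95, 82, 88, 104, 111, 99, 79, 70, 75, 86, 99, 117, 136, 149, 149, 134, 127, 143, 163]
```

```bash
python3 -c "
from plant import *
print(observe()['t'],observe()['contact_force']); hand_in()"
```

```text
44.6 [ 0.37499005 -0.02446027  0.12444801]
the job is handed in; nothing more can be done
```

I slid the plate of toast home on the pump base, pressed the pump fully, and handed in at 44.6 s. No verdict is reported.

**What I did:**
1. Gripped the plate's free rim and dragged it over the table and up the ramp, then released it.
2. Pushed it with two open fingers to the back upstand, then sideways onto the guide.
3. The sideways push pulled it about 3.7 mm off the upstand. I pushed it back, then repeated a gentle sideways push with a slight bias towards the upstand.
4. Pressed the pump 19.7 mm, where the force reached about 18 N (above the 12 N spring force), then let it spring back.

**Last checks:**
- **Upstand:** before pumping, the plate's edge was within about 0.5 mm of its pressed position and within 0.01 rad of square.
- **Toast:** it lies about 9 mm from under the nozzle and did not move during pumping.
- **Pump head:** it is back up at about 226 mm.
- **Robot:** it was clear of everything.

**Less certain:**
- **Guide contact:** I judged this only from the force rise while pushing and the plate's position. I could not measure it after letting go.
- **Edge reading:** after pumping it shifted by about 0.4 pixel. The fixed sheet showed about the same shift and the toast none, so I took it as shadow.
- **Force on the ramp:** partway over the ramp the force on the tool rose to about 24 N on each of two axes, because I had not yet lifted the grip for the 3 mm step. Lifting it brought the force back down.
- **Bystanders:** I did not check each one individually. A before/after scene comparison showed changes only at the robot and its shadows, the plate, the toast and the pump area.

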